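# Feed the penetrometer needle down four clicks

### The job

Bring the penetrometer's needle down by one millimetre: with a fingertip, push the upright peg of the feed dial on top of the column round clockwise (seen from above) by exactly four clicks from where it stands, and leave the dial resting in the fourth click. Do not run past the fourth click, as backing off leaves play in the screw. Push lightly from one side, never take the peg or the dial between the fingers, and leave the sample dish under the needle and the things standing about undisturbed.

Things in the scene. Friction and masses are not known exactly. Their poses are not given: they have to be found in the camera images.
- stand: bench penetrometer, fixed: dark base 225 x 150 mm, 22 mm high; orange column 50 x 60 mm; needle head on its front. Origin: on the axis of column and dial, at bench height; z up, -x to the front, where the needle stands 95 mm from the axis. The base reaches 165 mm ahead of the axis, 60 mm behind it. All but the dial and peg is lower than 252 mm above the bench.
- dial: the feed dial: a black disc, 88 mm in diameter, 14 mm thick, level on top of the column, with 16 marks round its top face, one per click (the one outside the peg is yellow); nothing stands above it but its peg. Origin: centre of its underside, 252 mm above the bench; it turns about its vertical z; the peg stands on its +y side.
- dial_axis (a point): point on the dial's vertical axis at the height of its flat top face, 266 mm above the bench.
- peg (a point): centre of the foot of the peg: an upright round steel finger peg on the dial's top face, 10 mm in diameter (12 mm at its foot), 24 mm high, its axis 34 mm from the dial's axis; part of the dial, it travels round with it.
- peg_top (a point): centre of the peg's top end, 24 mm above the dial's top face.
- dial_turn (a joint): feed dial angle, rad, clockwise positive from above. Stops at multiples of 0.3927 rad (16 a turn); starts in stop 0, 1, 2 or 3. A sprung ball holds it: 2 to 3 N on the peg along its path takes it out of a stop; this fades to none half way to the next; past half way it jumps ahead by itself into that stop. Let go, it goes to the nearest stop. Clockwise lowers the needle 0.25 mm a click.
- needle_tip (a point): point of the steel needle, 3 to 4 mm above the black sample in the dish; it follows the dial.
- dish: loose open steel sample dish, 55 mm in diameter and 35 mm high, filled with hard black bitumen, on the stand's sample table under the needle. Origin: centre of its underside.
- bottle: loose amber bottle with a black cap, 64 mm in diameter, 150 mm high, behind the stand. Origin: centre of its underside.
- tin: loose closed steel sample tin, 63 mm in diameter, 38 mm high, beside the stand. Origin: centre of its underside.
- needle_case: loose flat blue needle case with a clear cover, 100 x 30 x 20 mm, beside the stand on the other side. Origin: centre of its underside, x along its length.

How it is judged (in metres and radians):
On the way:
1. a fingertip pushes the peg and the dial has left its starting stop (contact force between the fingers and dial above 0.3 N and distance of peg from where it was at the start of the episode above 0.004 m).
At the end, for the whole second after the job is handed in: The dial rests, still, in the fourth stop clockwise from its starting stop, to within a quarter of a click (the peg has come round 84 to 96 degrees clockwise); dish, bottle, tin and needle case stand where they stood (6 mm for the dish, 15 mm for the others) (distance of peg from where it was at the start of the episode between 0.0457 and 0.0504 m and value of joint dial_turn above 1.4 rad and velocity of joint dial_turn between -0.1 and 0.1 rad/s and distance of dish from where it was at the start of the episode below 0.006 m and distance of each of bottle, tin, needle_case from where it was at the start of the episode below 0.015 m); the robot touches nothing.
It fails at once if the dial is run past the fourth click (more than 4.6 clicks from its start) (distance of peg from where it was at the start of the episode above 0.0534 m).
It fails at once if the peg is taken between the fingers (contact force between the fingers and dial above 0.3 N and horizontal distance between the grasp point and peg_top below 0.006 m and z of the grasp point in the frame of peg_top below 0.013 m).
It fails at once if the dial is taken between the fingers (contact force between the fingers and dial above 0.3 N and horizontal distance between the grasp point and dial_axis below 0.012 m).
It fails at once if the peg, dial or stand is pushed hard (over 40 N) (contact force between the fingers and stand above 40 N).
It fails at once if a thing standing about is knocked over or moved more than 15 mm, or the dish more than 6 mm (distance of dish from where it was at the start of the episode above 0.006 m or distance of any of bottle, tin, needle_case from where it was at the start of the episode above 0.015 m).
It also fails if it takes over 51 s, if anything falls off the work surface, if the arm or the gripper's body presses on something with over 40 N, if the wrist force passes 120 N, or if a joint passes its speed limit or range.

### The arm

A 6-joint arm with a two-finger parallel gripper is mounted at the origin on the work surface. World frame = base frame: x ahead of the robot, y to its left, z up, the work surface at z = 0. Lengths are in mm, angles in rad, forces in N, time in s.
With the tool pointing down it reaches from about 300 to 875 mm from the base axis. Payload 6.4 kg.
Tool frame: the origin (TCP) lies on the centre line of the jaws, within the pads' length; the fingertips stand 8 mm ahead of it and the grasp point (between the pads) lies 11 mm behind it; z points along the fingers, x is the direction in which the jaws open and shut, and the axes are right-handed (so a half turn about z gives the same grasp; the last joint's range is limited). The gripper opens to 85 mm and grips with 20 to 120 N. Pads are 22 mm wide; open, the fingers measure 114 mm over their backs; the gripper's body (76 mm by 85 mm) begins 54 mm behind the grasp point. The pads swing forward as they close: fully open they stand 13 mm farther back than shut.
Start: joints at [0.904, 0.181, 1.607, -0, 1.354, -0.206], TCP at [255.674, 515.046, 239.288] pointing down, gripper open.
Joint ranges: [-2.99, 2.99], [-0.89, 2.07], [0.3, 2.58], [-1.14, 4.28], [0, 2.63], [-3.12, 3.12]. Speed limits (rad/s): [2.57, 2.57, 3.01, 3.14, 3.14, 3.14].

### API

Orientations are given as a rotation vector (axis times angle).
In Python, from bench import ctrl gives the robot as it stands.
- The arm moves only by the tool servo_tool, never from a script. Its argument "increments" is text: rows parted by semicolons, each of 7 numbers parted by spaces: the finger opening in cm, from 0 to 8.54, then the shift along the tool's x, y, z in cm, then the turn, a rotation vector about the tool's x, y, z in degrees. A call has 1 to 8 rows; each row shifts and turns the commanded pose from where the row before left it, along the tool's axes as they then stand; what a row does not reach is not made up. A row lasts 1/12 s, in which the tool goes at most 41.7 mm and 7.16 degrees, less where a joint would pass 70% of its speed; a pose out of reach is approached as far as the arm can. A call with a gripper value outside its range is refused whole. The fingers move at their own pace and stop on an object; the grip force is fixed at half the most. Time passes only in rows, so rows that do not move let the fingers close. It gives the time, the measured TCP pose, the force and the opening at its end, in the units of the state.
- ctrl.read_state(): the state, without advancing time (a new reading comes with each control period).
- ctrl.capture(name): name is "scene" or "side" or "wrist"; returns the picture (400x640x3 uint8, red, green, blue); there is no depth.
- ctrl.get_calibration(name): a dict with "fov_y" (degrees; the focal length in pixels is half the picture's height over the tangent of half this angle, whatever the lens; pixels are square), "cx", "cy" (the principal point, pixels), "dist_coeffs" ([k1, k2, p1, p2, k3] as OpenCV has them; the pictures are not rectified), "extrinsics" (4x4, takes a point from camera to world coordinates); the wrist camera has in their place "hand_eye" (4x4, takes a point from camera to tool coordinates, whose origin is the TCP and whose axes are the tool frame's). Camera axes: x right, y down, z forward; pixel columns grow to the right and rows downward; lengths in mm; the calibration is good to about 2 mm. A picture is of the moment at which its call begins: read the wrist's pose just before it. get_calibration takes no time and is no camera call.
- ctrl.finish_job(): hands the job in, once; it reports no verdict.
Trained networks look in the newest picture that a camera, given by its name, has taken for a name from the list of things; names that differ only in an ending like _2 or _b are one class to them, and where a whole thing is asked for, a point or a joint stands for the part that bears it (a point fixed in the world has none). Each returns a list of dicts, best first, with "p" (0 to 1); they miss things now and then, are a little off and sometimes report something else, mostly with a low value. They report only what shows in the picture. A call takes as long as a camera call.
- ctrl.cut_out(camera, label): "mask" (400x640 bool, what is visible of it) and "box" ([left, top, width, height] in pixels, round what is visible of it).
The state is a dict: "t": time; "q": joint angles; "qvel": joint speeds; "tau": joint torques, N m; "eef_pos": TCP position; "tcp_rot": TCP orientation; "ft_force": force on the tool from outside, world axes, zero at the start; "ft_torque": the same for the moment, N m; "finger_gap": opening from 0.0 (shut) to 1.0 (fully open).
Only numpy, scipy, OpenCV 4.12 (cv2) and the standard library are available. Lean on these libraries where they do the work, as an engineer would, in place of code of your own. Each camera call takes 0.05 s, during which the arm holds its last target.

## Working session

There is one attempt and no reset: what is moved stays moved. The work goes in short steps, Python scripts to look and compute and a tool call to move; the robot and the scene stay as the last step left them, time stands still between calls to the robot, and variables do not carry over. Pictures are saved under pics/ and viewed, and the job is handed in when it is done.

Besides the shell and the picture viewer there is one more tool, called after "Emit:" as name(argument=value, ...), one argument or row to a line, values as JSON. servo_tool: Moves the arm, as the interface text tells. Its arguments: {"type":"object","properties":{"increments":{"type":"string"}},"required":["increments"]}

```bash
mkdir -p pics; cat > h.py <<'E'
from bench import ctrl
import numpy as np, cv2
def cal(n):
    c=ctrl.get_calibration(n);f=200/np.tan(np.radians(c['fov_y'])/2)
    return np.array([[f,0,c['cx']],[0,f,c['cy']],[0,0,1]]),np.array(c['dist_coeffs'],float),c
def ext(n,st=None):
    K,d,c=cal(n)
    if n!='wrist': return K,d,np.array(c['extrinsics'])
    T=np.eye(4);T[:3,:3]=cv2.Rodrigues(np.array(st['tcp_rot'],float))[0];T[:3,3]=st['eef_pos']
    return K,d,T@np.array(c['hand_eye'])
def ray(E,uv):
    K,d,T=E
    p=cv2.undistortPoints(np.array([[uv]],float),K,d)[0,0]
    return T[:3,3],T[:3,:3]@np.array([p[0],p[1],1])
def atz(E,uv,z):
    o,r=ray(E,uv);return o+r*(z-o[2])/r[2]
def proj(E,P):
    K,d,T=E;I=np.linalg.inv(T)
    return cv2.projectPoints(np.atleast_2d(np.array(P,float)),cv2.Rodrigues(I[:3,:3])[0],I[:3,3],K,d)[0][:,0]
def save(n,im): cv2.imwrite('pics/'+n+'.png',im[:,:,::-1])
E
python3 - <<'E'
from h import *
s=ctrl.read_state();print(s)
for n in ['scene','side','wrist']:
    im=ctrl.capture(n);save(n+'0',im);np.save(n+'0.npy',im)
    E=ext(n,s);print(n,E[2].round(2).tolist())
    for l in ['dial','peg','stand']:
        for r in ctrl.cut_out(n,l)[:2]:
            m=r['mask'];ys,xs=np.nonzero(m);print(n,l,r['p'],r['box'],xs.mean(),ys.mean())
E
```

```text
{'t': 0.0, 'q': array([ 9.03723797e-01,  1.81560767e-01,  1.60802673e+00, -1.81444554e-06,
        1.35378036e+00, -2.06280950e-01]), 'qvel': array([ 0.00037295,  0.00039215,  0.00079734, -0.00028819,  0.00086716,
        0.00092188]), 'tau': array([ 1.32230474e-05, -4.44866395e+01, -3.51346529e+01, -1.37890111e-04,
        8.94324883e-03,  1.79540862e-06]), 'eef_pos': array([255.30927341, 514.6039591 , 238.36399737]), 'tcp_rot': array([ 2.66951885e+00,  1.65512698e+00, -2.61917291e-03]), 'ft_force': array([-0.68398408,  0.8197025 , -0.30810779]), 'ft_torque': array([-0.00399481,  0.00205866, -0.02312406]), 'finger_gap': 0.9973590460946236}
scene [[0.44, 0.59, -0.68, 1094.3], [0.9, -0.31, 0.32, -261.04], [-0.02, -0.75, -0.66, 706.35], [0.0, 0.0, 0.0, 1.0]]
scene dial 0.94 [245.4, 172.2, 53.6, 43.7] 269.8229166666667 193.40162037037038
scene peg 0.65 [247.4, 172.7, 49.9, 43.5] 269.23516237402015 193.33986562150056
scene peg 0.18 [196.1, 280.7, 34.5, 37.0] 213.42319127849356 298.7452923686819
scene stand 0.92 [240.9, 172.6, 86.4, 187.9] 279.328 275.6523373493976
side [[-0.97, -0.16, 0.2, 407.83], [-0.26, 0.55, -0.8, 576.42], [0.02, -0.82, -0.57, 597.88], [0.0, 0.0, 0.0, 1.0]]
side dial 0.83 [293.4, 121.4, 44.1, 30.2] 315.8725985844287 139.03235591506572
side peg 0.91 [291.2, 120.7, 48.6, 34.2] 315.69839679358716 139.50300601202406
side stand 0.74 [240.7, 124.1, 110.3, 140.2] 302.1659689399055 195.29709655638084
wrist [[0.45, 0.86, 0.24, 196.15], [0.9, -0.43, -0.12, 544.88], [-0.0, 0.27, -0.96, 373.56], [0.0, 0.0, 0.0, 1.0]]
```

```bash
python3 - <<'E'
from h import *
a=np.load('scene0.npy');b=np.load('side0.npy')
A=cv2.resize(a[155:255,215:345],None,fx=6,fy=6,interpolation=3)
B=cv2.resize(b[105:205,255:385],None,fx=6,fy=6,interpolation=3)
save('sc1',A);save('si1',B)
for n,uv in(('scene',(269,193.4)),('side',(315.8,140))):print(atz(ext(n),uv,266))
E
```

```text
[ 594.12842567 -117.01181173  266.        ]
[577.36080363 -98.84593387 266.        ]
```

View pics/scene0.png

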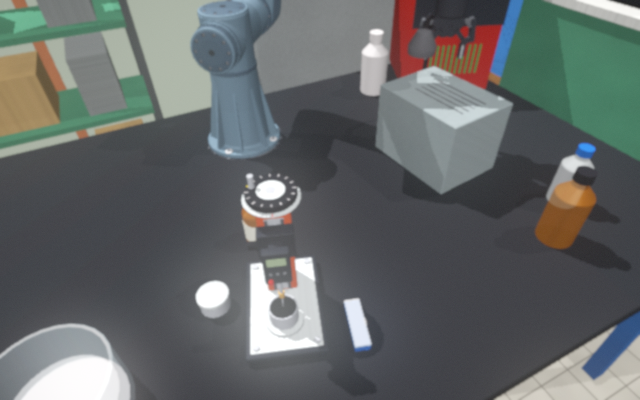

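View pics/side0.png

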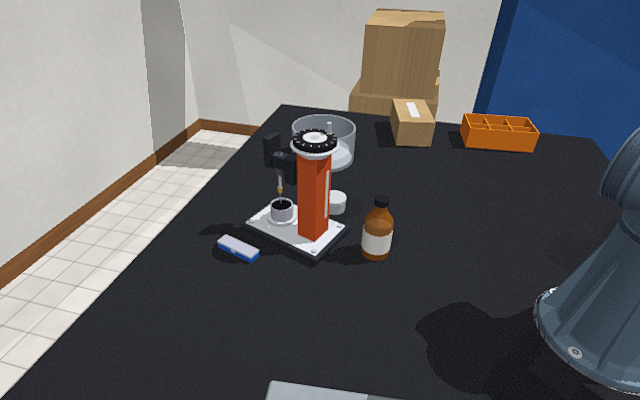

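View pics/sc1.png

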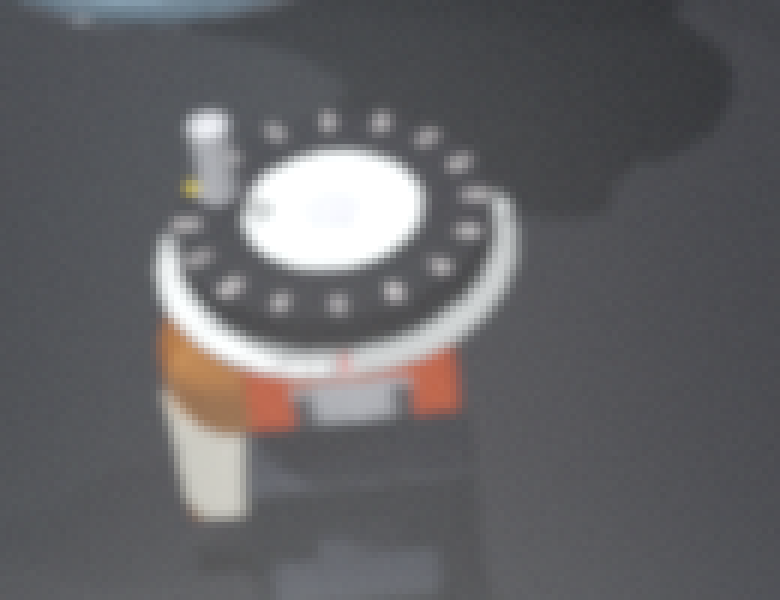

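View pics/si1.png

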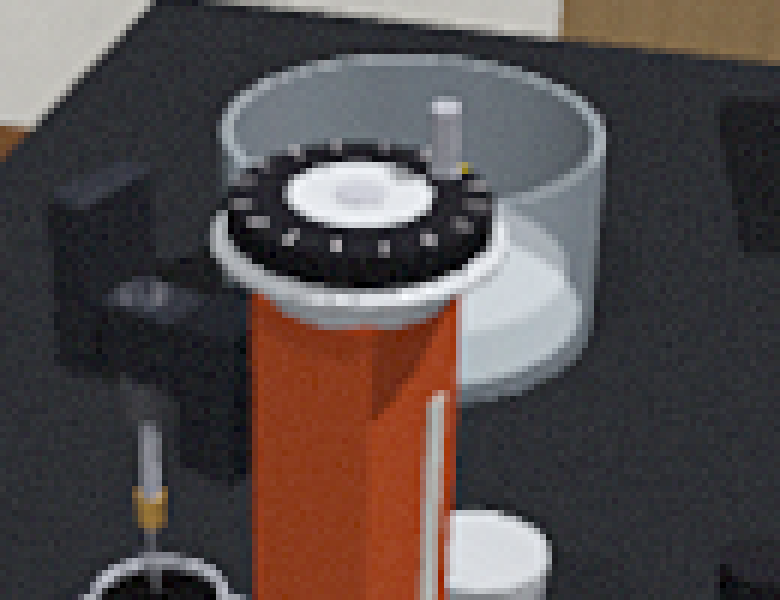

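Both views show the peg. In the scene view its top is at about (249.7,175.8) and its foot at (251,188), with the dial centre near (271,190). In the side view the top is at (329.5,122.3), the foot at (329.7,133.5), and the dial centre near (314,137).

```bash
python3 - <<'E'
from h import *
from scipy.optimize import least_squares
sc=np.array([(277,131),(327,121),(380,122),(428,135),(460,161),(478,193),(467,230),(441,266),(395,291),(338,303),(281,301),(230,287),(200,258),(186,224),(191,187)])/6+[215-.4,155-.4]
si=np.array([(243,203),(258,222),(291,241),(336,246),(384,249),(429,240),(465,214),(473,186),(463,168),(427,152),(386,147),(337,148),(294,152)])/6+[255-.4,105-.4]
for n,P in(('scene',sc),('side',si)):
    E=ext(n);W=np.array([atz(E,p,266) for p in P])
    f=lambda x:np.hypot(W[:,0]-x[0],W[:,1]-x[1])-x[2]
    r=least_squares(f,[*W[:,:2].mean(0),40]);print(n,r.x.round(1),np.abs(r.fun).max().round(1))
    for R in (39,40): 
        r=least_squares(lambda x:np.hypot(W[:,0]-x[0],W[:,1]-x[1])-R,W[:,:2].mean(0));print(R,r.x)
    top={'scene':(208,122),'side':(447,104)}[n];foot={'scene':(218,197),'side':(448,172)}[n]
    o={'scene':(214.6,154.6),'side':(254.6,104.6)}[n]
    print('pegtop',atz(E,np.array(top)/6+o,290),'foot',atz(E,np.array(foot)/6+o,268))
Es=ext('scene');Ed=ext('side')
for a,b in(((208,122),(447,104)),((338,208),(357,194)),((191,187),(463,168))):
    o1,r1=ray(Es,np.array(a)/6+[214.6,154.6]);o2,r2=ray(Ed,np.array(b)/6+[254.6,104.6])
    A=np.c_[r1,-r2];t=np.linalg.lstsq(A,o2-o1,rcond=None)[0];print(o1+r1*t[0],o2+r2*t[1])
for n in('scene','side'):
    for l in ('bottle','tin','needle_case','dish'):
        ctrl.capture(n)
        for r in ctrl.cut_out(n,l)[:1]:
            b=r['box'];print(n,l,r['p'],b,atz(ext(n),(b[0]+b[2]/2,b[1]+b[3]),0).round())
E
```

```text
scene [ 584.8 -112.    40.1] 1.6
39 [ 584.9874595  -111.88457397]
40 [ 584.85098102 -111.95203339]
pegtop [ 562.53984459 -136.90943967  290.        ] foot [ 567.96601469 -138.97947842  268.        ]
side [ 583.3 -111.3   39.9] 2.7
39 [ 583.13050741 -111.30088397]
40 [ 583.32981941 -111.32808837]
pegtop [ 560.55153902 -138.23099697  290.        ] foot [ 558.09157173 -133.03260987  268.        ]
[ 561.47827356 -136.66162525  289.16883592] [ 560.37567623 -137.40806836  290.35452962]
[ 585.02058827 -110.12273273  265.38365031] [ 584.01373295 -110.82579898  266.30586921]
[ 555.90983045 -143.30324994  264.4235712 ] [ 555.19147569 -143.79411376  265.16795758]
scene tin 0.9 [195.7, 281.1, 33.8, 35.0] [ 588. -263.    0.]
scene needle_case 0.74 [345.5, 296.2, 24.9, 55.0] [782. -45.   0.]
scene dish 0.94 [268.4, 293.5, 28.5, 36.8] [ 680. -151.    0.]
side bottle 0.91 [359.4, 194.8, 33.1, 65.8] [427. -79.   0.]
side tin 0.9 [332.3, 189.8, 13.7, 27.5] [ 540. -215.    0.]
side needle_case 0.93 [213.7, 235.8, 45.0, 29.0] [722.  19.   0.]
side dish 0.75 [240.4, 121.6, 108.2, 143.5] [598. -15.   0.]
```

```bash
python3 - <<'E'
from h import *
E=ext('scene')
for uv in((437,188),(378,137),(500,160)): print('base',atz(E,uv,0).round())
for z in(150,200,250,300): print(z,[atz(E,uv,z).round()[:2] for uv in((385,78),(427,62),(508,101),(437,132))])
E
```

```text
base [479. 373.   0.]
base [199. 368.   0.]
base [463. 609.   0.]
150 [array([124., 427.]), array([ 92., 608.]), array([405., 641.]), array([438., 374.])]
200 [array([211., 365.]), array([182., 530.]), array([467., 560.]), array([497., 317.])]
250 [array([299., 303.]), array([272., 452.]), array([529., 479.]), array([556., 260.])]
300 [array([386., 242.]), array([362., 374.]), array([591., 398.]), array([615., 203.])]
```

Emit:
servo_tool(
  increments="0 0 0 -3 0 0 0;0 0 0 -3 0 0 0;0 0 0 -3 0 0 0;0 0 0 -3 0 0 0;0 0 0 0 0 0 0",
)

```text
t: 1.82
eef_pos: [257.1, 517.0, 366.9]
tcp_rot: [-2.667, -1.654, -0.017]
ft_force: [0.1, 0.1, 0.7]
finger_gap: 0.299
```

```bash
cat > rel.py <<'E'
from h import *
import sys
def rel(tgt,psi):
    s=ctrl.read_state();R=cv2.Rodrigues(np.array(s['tcp_rot'],float))[0]
    x,p=np.cos(psi),np.sin(psi);Rt=np.array([[x,p,0],[p,-x,0],[0,0,-1]]).T
    d=R.T@(np.array(tgt)-s['eef_pos'])
    rv=cv2.Rodrigues(R.T@Rt)[0].ravel()
    print('t',s['t'],'pos',np.array(s['eef_pos']).round(1),'yaw',np.degrees(np.arctan2(R[1,0],R[0,0])).round(2),'F',np.array(s['ft_force']).round(2),'gap',s['finger_gap'])
    print('shift cm (tool now)',(d/10).round(2),'turn deg',np.degrees(rv).round(2))
E
python3 -c "
from rel import *
rel([583.7,-157.2,345],np.radians(48.4))"
```

```text
t 1.8167 pos [257.1 517.  366.9] yaw 63.6 F [0.13 0.05 0.7 ] gap 0.2989018183508025
shift cm (tool now) [-45.89  59.22   1.82] turn deg [ 0.05 -0.65 15.2 ]
```

Emit:
servo_tool(
  increments="0 -1.9 2.46 0 0 0 0;0 -1.9 2.46 0 0 0 0;0 -1.9 2.46 0 0 0 0;0 -1.9 2.46 0 0 0 0;0 -1.9 2.46 0 0 0 0;0 -1.9 2.46 0 0 0 0;0 -1.9 2.46 0 0 0 0;0 -1.9 2.46 0 0 0 0",
)

```text
t: 2.48
eef_pos: [364.7, 290.0, 359.3]
tcp_rot: [2.67, 1.656, 0.001]
ft_force: [1.8, 0.0, -0.1]
finger_gap: 0.002
```

Emit:
servo_tool(
  increments="0 -1.9 2.46 0 0 0 0;0 -1.9 2.46 0 0 0 0;0 -1.9 2.46 0 0 0 0;0 -1.9 2.46 0 0 0 0;0 -1.9 2.46 0 0 0 0;0 -1.9 2.46 0 0 0 0;0 -1.9 2.46 0 0 0 0;0 -1.9 2.46 0 0 0 0",
)

```text
t: 3.15
eef_pos: [473.4, 66.2, 359.3]
tcp_rot: [2.67, 1.655, 0.001]
ft_force: [0.7, 0.2, -0.5]
finger_gap: 0.0
```

Emit:
servo_tool(
  increments="0 -1.9 2.46 0 0 0 0;0 -1.9 2.46 0 0 0 0;0 -1.9 2.46 0 0 0 0;0 -1.9 2.46 0 0 0 0;0 0 0 0 0 0 5;0 0 0 0 0 0 5;0 0 0 0 0 0 5;0 0 0 0 0 0 0",
)

```text
t: 3.82
eef_pos: [527.4, -44.4, 359.0]
tcp_rot: [-2.865, -1.287, 0.0]
ft_force: [-0.2, -0.4, -0.5]
finger_gap: 0.001
```

```bash
python3 -c "
from rel import *
rel([583.7,-157.2,345],np.radians(48.4))
for n in ['scene','side','wrist']:
    im=ctrl.capture(n);save(n+'2',im)
"
```

```text
t 3.8167 pos [527.4 -44.4 359. ] yaw 48.39 F [-0.16 -0.39 -0.55] gap 0.0010529265862625143
shift cm (tool now) [-4.69 11.7   1.39] turn deg [-0.02  0.01 -0.01]
```

View pics/wrist2.png

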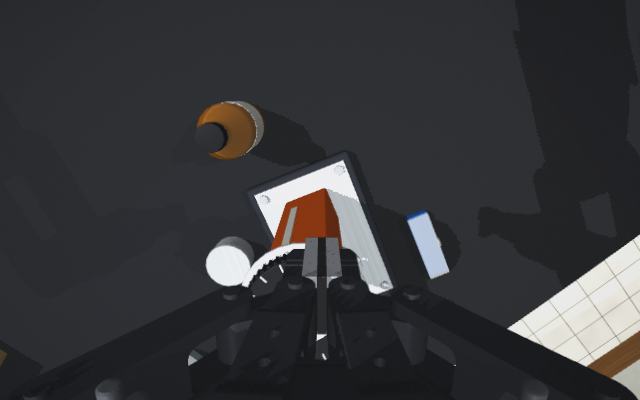

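View pics/scene2.png

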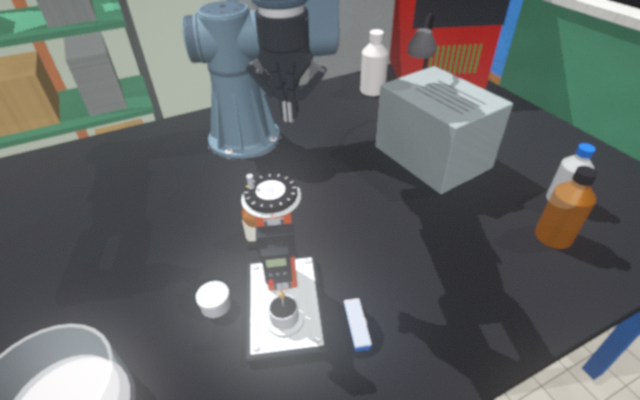

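View pics/side2.png

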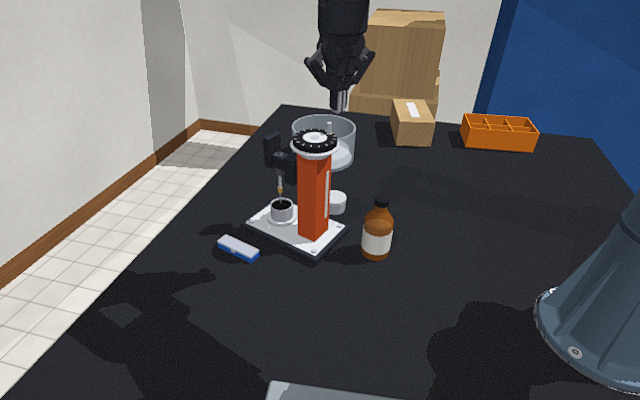

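The gripper is shut and hangs above and on the robot's side of the dial, with its tip near (288,121) in the scene view and (338,110) in the side view. Nothing has been disturbed.

```bash
python3 -c "
from h import *
for n in('scene','side'):
    print(n,[proj(ext(n),[527.4,-44.4,z])[0].round(1) for z in(359,351,338)])
    im=cv2.imread(f'pics/{n}2.png');
    im=im[80:140,260:320] if n=='scene' else im[70:130,310:370]
    cv2.imwrite(f'pics/{n}2c.png',cv2.resize(im,None,fx=8,fy=8,interpolation=2))
"
```

```text
scene [array([289.6, 114.6]), array([289.9, 118.8]), array([290.5, 125.5])]
side [array([337.3, 107. ]), array([337.1, 111.5]), array([336.7, 118.7])]
```

View pics/scene2c.png

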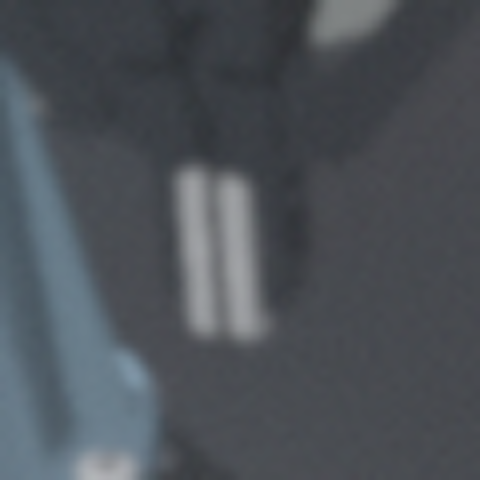

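View pics/side2c.png

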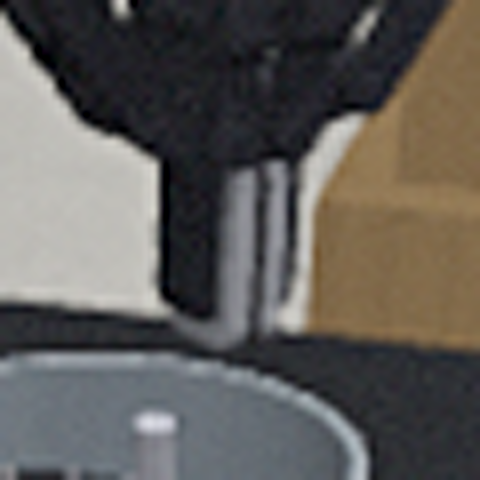

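Emit:
servo_tool(
  increments="0 -1.17 2.92 0 0 0 0;0 -1.17 2.92 0 0 0 0;0 -1.17 2.92 0 0 0 0;0 -1.17 2.92 0 0 0 0;0 0 0 2 0 0 0;0 0 0 2 0 0 0;0 0 0 0 0 0 0;0 0 0 0 0 0 0",
)

```text
t: 4.63
eef_pos: [583.4, -156.0, 318.2]
tcp_rot: [-2.86, -1.294, 0.003]
ft_force: [-0.2, 0.9, 0.5]
finger_gap: -0.0
```

```bash
python3 -c "
from rel import *
rel([583.7,-157.2,283],np.radians(48.4))
for n in ['scene','side']:
    im=ctrl.capture(n);o=(155-20,215) if n=='scene' else (85,255)
    save(n+'3',cv2.resize(im[o[0]:o[0]+100,o[1]:o[1]+130],None,fx=6,fy=6,interpolation=2))
"
```

```text
t 4.6333 pos [ 583.4 -156.   318.2] yaw 48.68 F [-0.15  0.94  0.49] gap -0.0001962942075660729
shift cm (tool now) [-0.07  0.11  3.52] turn deg [-0.16  0.04  0.28]
```

View pics/scene3.png

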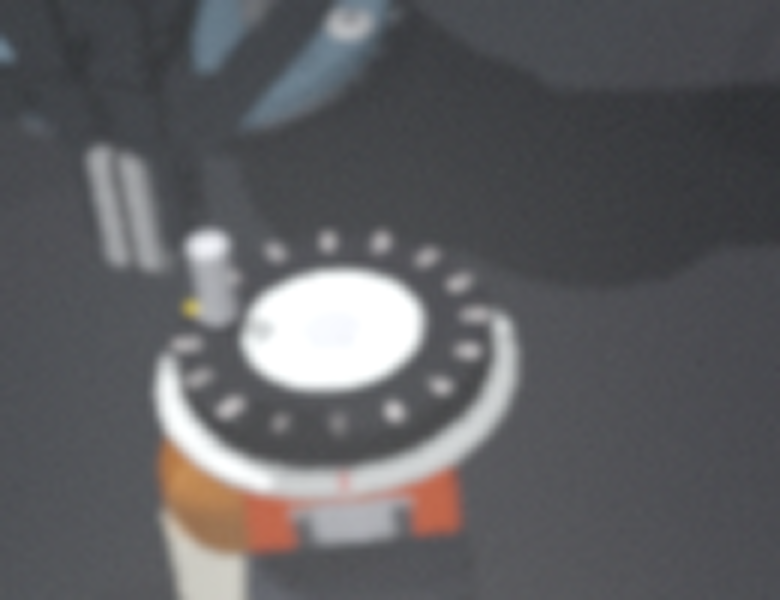

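View pics/side3.png

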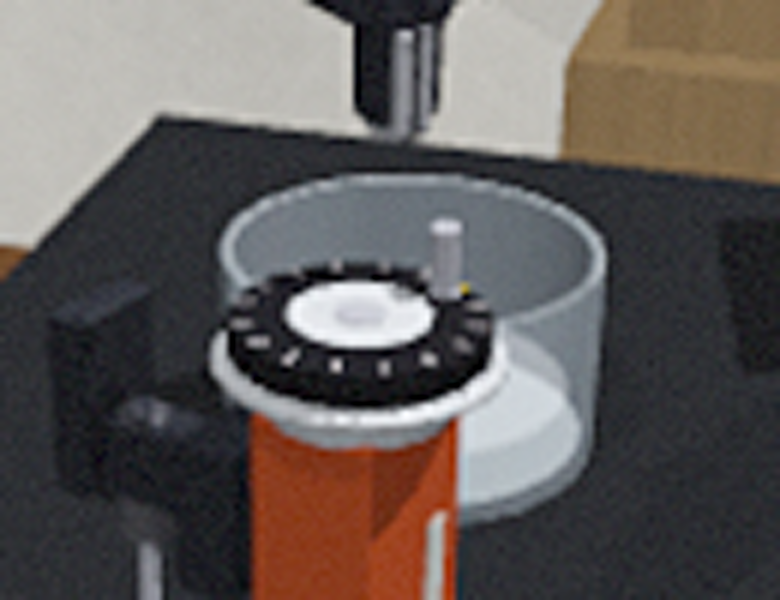

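The tip is beyond the peg on the counter-clockwise side, clear of it. I'll lower it now.

Emit:
servo_tool(
  increments="0 0 0.1 1.2 0 0 0;0 0 0 1.2 0 0 0;0 0 0 1.1 0 0 0;0 0 0 0 0 0 0;0 0 0 0 0 0 0",
)

```text
t: 5.15
eef_pos: [584.1, -156.7, 282.8]
tcp_rot: [-2.861, -1.292, 0.003]
ft_force: [-0.5, 0.2, 0.0]
finger_gap: -0.001
```

```bash
python3 -c "
from rel import *
rel([583.7,-157.2,283],np.radians(48.4))
for n in ['scene','side']:
    im=ctrl.capture(n);o=(155-20,215) if n=='scene' else (85,255)
    save(n+'4',cv2.resize(im[o[0]:o[0]+100,o[1]:o[1]+130],None,fx=6,fy=6,interpolation=2))
"
```

```text
t 5.15 pos [ 584.1 -156.7  282.8] yaw 48.61 F [-0.55  0.21  0.02] gap -0.001149351447343791
shift cm (tool now) [-0.07  0.01 -0.02] turn deg [-0.15  0.04  0.21]
```

View pics/scene4.png

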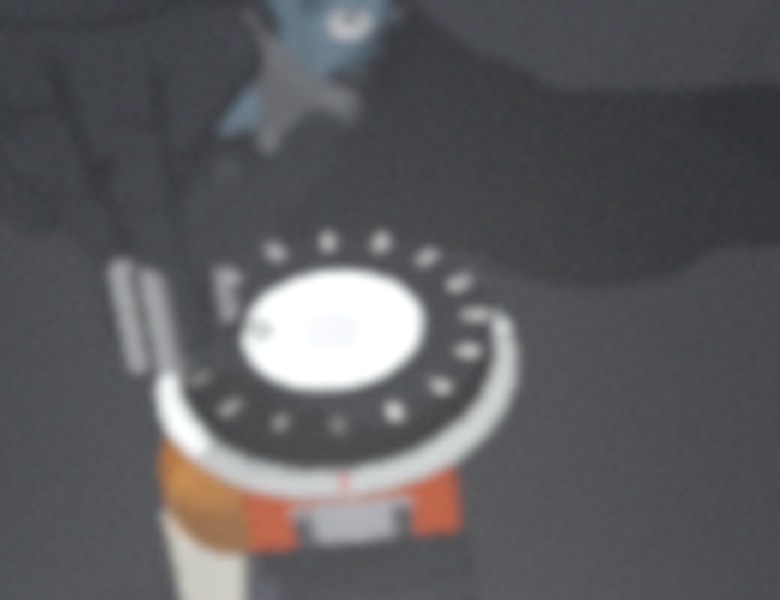

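View pics/side4.png

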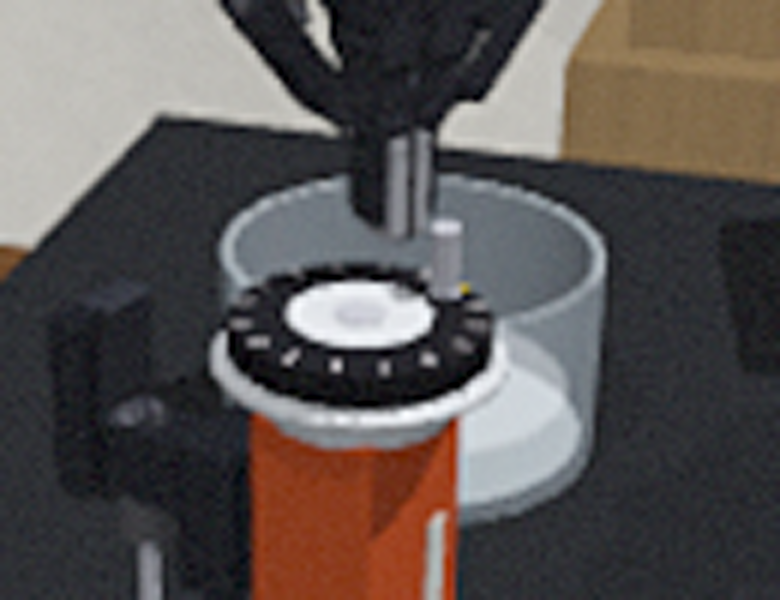

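Emit:
servo_tool(
  increments="0 -0.02 -0.4 0 0 0 0;0 -0.02 -0.4 0 0 0 0;0 -0.02 -0.3 0 0 0 0;0 0 -0.2 0 0 0 0;0 0 0 0 0 0 0",
)

```text
t: 5.67
eef_pos: [574.4, -148.6, 284.6]
tcp_rot: [2.863, 1.293, 0.0]
ft_force: [-0.4, -1.0, 0.2]
finger_gap: 0.001
```

Emit:
servo_tool(
  increments="0 -0.04 -0.084 0 0 0 1.4;0 -0.04 -0.084 0 0 0 1.4;0 -0.04 -0.084 0 0 0 1.4;0 -0.04 -0.084 0 0 0 1.4;0 0 0 0 0 0 0;0 0 0 0 0 0 0",
)

```text
t: 6.17
eef_pos: [571.1, -147.9, 284.3]
tcp_rot: [2.923, 1.151, 0.0]
ft_force: [-0.1, 0.1, 0.8]
finger_gap: 0.002
```

```bash
cat > look.py <<'E'
from rel import *
import sys
k=sys.argv[1]
s=ctrl.read_state();R=cv2.Rodrigues(np.array(s['tcp_rot'],float))[0]
c=np.array(s['eef_pos'])-16*R[:,1]; r=c[:2]-[584.1,-111.6]
print('pos',np.array(s['eef_pos']).round(1),'F',np.array(s['ft_force']).round(2),'t',s['t'],'contact peg pos rel',r.round(1),'rad',np.hypot(*r).round(1),'cw deg',((228.4-np.degrees(np.arctan2(r[1],r[0])))%360).round(1),'yaw',np.degrees(np.arctan2(R[1,0],R[0,0])).round(2))
ims=[]
for n in ['scene','side']:
    im=ctrl.capture(n);o=(150,215) if n=='scene' else (100,255)
    ims.append(cv2.resize(im[o[0]:o[0]+90,o[1]:o[1]+100],None,fx=4,fy=4,interpolation=2))
save('L'+k,np.hstack(ims))
E
python3 look.py a
```

```text
pos [ 571.1 -147.9  284.3] F [-0.13  0.15  0.85] t 6.1667 contact peg pos rel [-23.9 -24.6] rad 34.3 cw deg 2.6 yaw 42.99
```

View pics/La.png

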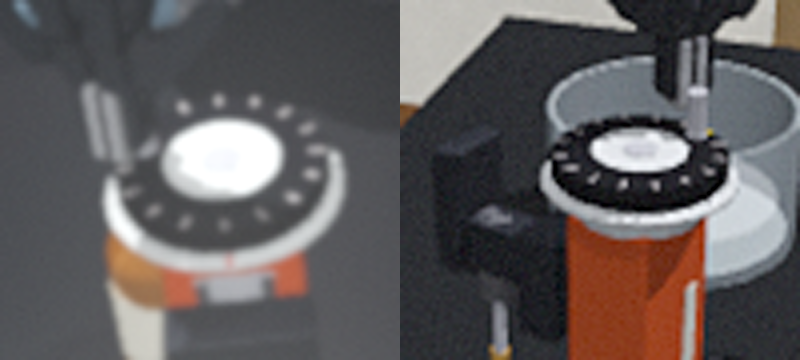

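The finger is now at the peg. The force noise is about 1 N, so first contact isn't clear. I'll push on along the arc.

Emit:
servo_tool(
  increments="0 -0.074 -0.168 0 0 0 2.8;0 -0.074 -0.168 0 0 0 2.8;0 -0.074 -0.168 0 0 0 2.8;0 -0.074 -0.168 0 0 0 2.8;0 0 0 0 0 0 0;0 0 0 0 0 0 0",
)

```text
t: 6.77
eef_pos: [564.6, -144.4, 284.3]
tcp_rot: [-3.021, -0.863, -0.0]
ft_force: [0.6, -0.1, -0.3]
finger_gap: -0.004
```

```bash
python3 look.py b
```

```text
pos [ 564.6 -144.4  284.3] F [ 0.55 -0.13 -0.33] t 6.7667 contact peg pos rel [-27.9 -19.2] rad 33.9 cw deg 13.9 yaw 31.89
```

View pics/Lb.png

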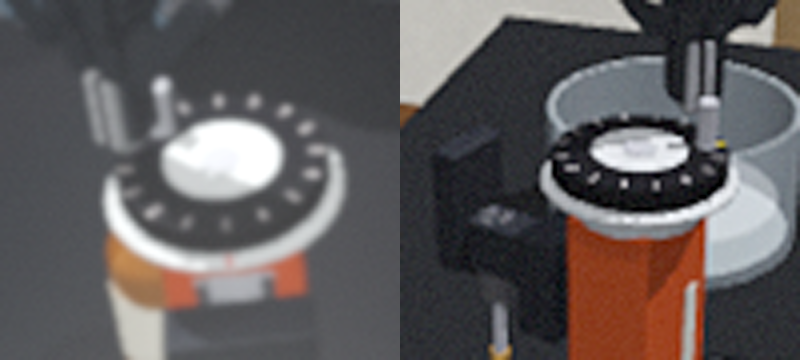

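The peg has jumped ahead of the finger, so the first click is probably done. I'll measure it.

```bash
cat > pegang.py <<'E'
from h import *
import sys
a=[float(v) for v in sys.argv[1:]]
for n,o,uv in(('scene',(215,150),a[:2]),('side',(255,100),a[2:])):
    if len(uv)<2: continue
    if n=='side': uv=[uv[0]-400,uv[1]]
    P=atz(ext(n),np.array(uv)/4+np.array(o)-.4,290);r=P[:2]-[584.1,-111.6]
    print(n,P.round(1),np.hypot(*r).round(1),'cw',((228.4-np.degrees(np.arctan2(r[1],r[0])))%360).round(1))
E
python3 pegang.py 161 83 708 101
```

```text
scene [ 555.1 -124.6  290. ] 31.7 cw 24.3
side [ 552.5 -125.6  290. ] 34.5 cw 24.5
```

One click is done. On to the second.

Emit:
servo_tool(
  increments="0 -0.074 -0.168 0 0 0 2.8;0 -0.074 -0.168 0 0 0 2.8;0 -0.074 -0.168 0 0 0 2.8;0 -0.074 -0.168 0 0 0 2.8;0 -0.074 -0.168 0 0 0 2.8;0 -0.074 -0.168 0 0 0 2.8;0 -0.074 -0.168 0 0 0 2.8;0 -0.074 -0.168 0 0 0 2.8",
)

```text
t: 7.53
eef_pos: [554.1, -134.5, 284.3]
tcp_rot: [3.131, 0.255, -0.0]
ft_force: [-0.7, 0.0, 1.1]
finger_gap: 0.001
```

Emit:
servo_tool(
  increments="0 0 0 0 0 0 0;0 0 0 0 0 0 0;0 0 0 0 0 0 0",
)

```text
t: 7.78
eef_pos: [554.3, -134.3, 284.3]
tcp_rot: [-3.131, -0.26, -0.0]
ft_force: [0.1, -0.2, -0.1]
finger_gap: 0.0
```

```bash
python3 look.py c
```

```text
pos [ 554.3 -134.3  284.3] F [ 0.14 -0.16 -0.08] t 7.7833 contact peg pos rel [-32.5  -6.9] rad 33.2 cw deg 36.4 yaw 9.5
```

View pics/Lc.png

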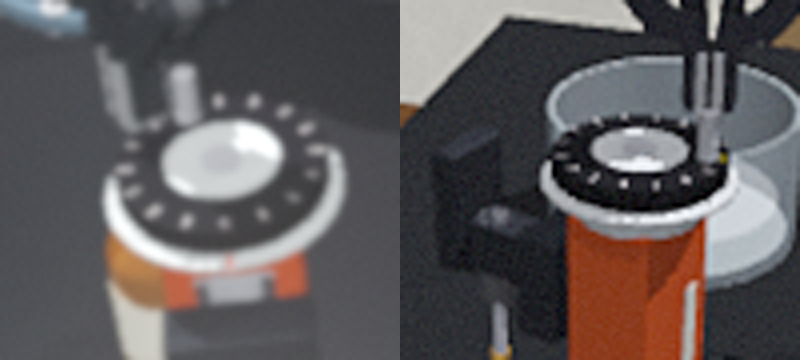

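```bash
python3 pegang.py 184 69 711 116
```

```text
scene [ 550.5 -112.7  290. ] 33.6 cw 46.5
side [ 547.2 -108.4  290. ] 37.1 cw 53.4
```

That is two clicks: 46.5° from the scene view (in the side view the peg's top is hidden by the finger). Third click.

Emit:
servo_tool(
  increments="0 -0.08 -0.168 0 0 0 2.8;0 -0.08 -0.168 0 0 0 2.8;0 -0.08 -0.168 0 0 0 2.8;0 -0.08 -0.168 0 0 0 2.8;0 -0.08 -0.168 0 0 0 2.8;0 -0.08 -0.168 0 0 0 2.8;0 -0.08 -0.168 0 0 0 2.8;0 -0.08 -0.168 0 0 0 2.8",
)

```text
t: 8.55
eef_pos: [547.8, -121.0, 284.2]
tcp_rot: [3.121, -0.358, -0.0]
ft_force: [0.3, -0.7, -0.2]
finger_gap: 0.002
```

Emit:
servo_tool(
  increments="0 0 0 0 0 0 0;0 0 0 0 0 0 0;0 0 0 0 0 0 0",
)

```text
t: 8.8
eef_pos: [547.9, -120.9, 284.3]
tcp_rot: [3.122, -0.353, 0.0]
ft_force: [-0.2, -0.7, -0.1]
finger_gap: -0.002
```

```bash
python3 look.py d
```

```text
pos [ 547.9 -120.9  284.3] F [-0.2  -0.72 -0.06] t 8.8 contact peg pos rel [-32.6   6.3] rad 33.2 cw deg 59.3 yaw -12.9
```

View pics/Ld.png

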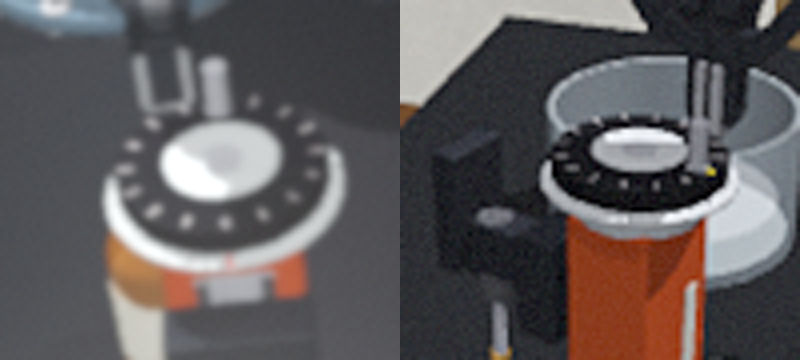

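```bash
python3 pegang.py 215 62 702 123
```

```text
scene [552.1 -99.3 290. ] 34.3 cw 69.3
side [549.5 -99.1 290. ] 36.7 cw 68.2
```

That is three clicks (about 68.7°). For the fourth I'll slow down towards the end.

Emit:
servo_tool(
  increments="0 -0.08 -0.168 0 0 0 2.8;0 -0.08 -0.168 0 0 0 2.8;0 -0.08 -0.168 0 0 0 2.8;0 -0.08 -0.168 0 0 0 2.8;0 -0.08 -0.168 0 0 0 2.8;0 -0.04 -0.084 0 0 0 1.4;0 -0.04 -0.084 0 0 0 1.4;0 -0.04 -0.084 0 0 0 1.4",
)

```text
t: 9.57
eef_pos: [546.8, -109.1, 284.3]
tcp_rot: [3.025, -0.846, -0.0]
ft_force: [-0.5, 0.0, -0.5]
finger_gap: -0.002
```

Emit:
servo_tool(
  increments="0 -0.04 -0.084 0 0 0 1.4;0 -0.04 -0.084 0 0 0 1.4;0 0 0 0 0 0 0;0 0 0 0 0 0 0;0 0 0 0 0 0 0",
)

```text
t: 9.98
eef_pos: [547.1, -107.0, 284.3]
tcp_rot: [-3.005, 0.917, -0.0]
ft_force: [-0.0, -0.0, 0.7]
finger_gap: -0.004
```

```bash
python3 look.py e
```

```text
pos [ 547.1 -107.   284.3] F [-0.   -0.03  0.71] t 9.9833 contact peg pos rel [-28.   17.8] rad 33.2 cw deg 80.9 yaw -33.95
```

View pics/Le.png

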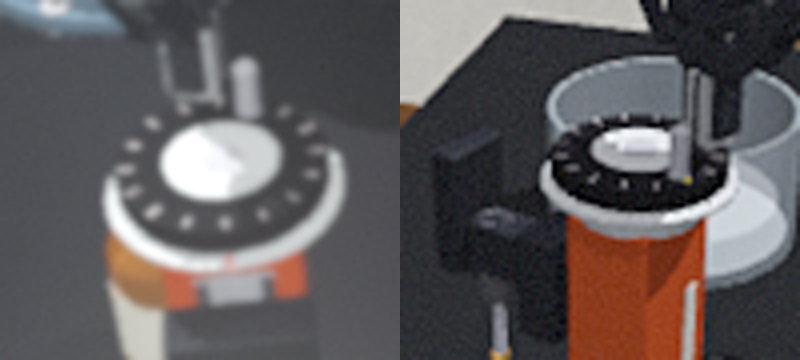

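```bash
python3 pegang.py 246 62 685 125
```

```text
scene [558.2 -87.7 290. ] 35.2 cw 91.1
side [556.8 -94.5 290. ] 32.2 cw 80.5
```

Emit:
servo_tool(
  increments="0 0 0.4 0 0 0 0;0 0 0.4 0 0 0 0;0 0 0 -2 0 0 0;0 0 0 -3 0 0 0;0 0 0 -3 0 0 0;0 -3 1 0 0 0 0;0 -3 1 0 0 0 0;0 -3 1 0 0 0 0",
)

```text
t: 10.75
eef_pos: [450.3, -88.3, 364.5]
tcp_rot: [3.004, -0.919, 0.001]
ft_force: [-0.0, 0.4, 0.2]
finger_gap: -0.002
```

Emit:
servo_tool(
  increments="0 -3 0 0 0 0 0;0 0 0 0 0 0 0;0 0 0 0 0 0 0;0 0 0 0 0 0 0;0 0 0 0 0 0 0;0 0 0 0 0 0 0",
)

```text
t: 11.25
eef_pos: [426.9, -71.9, 364.1]
tcp_rot: [-3.004, 0.919, 0.001]
ft_force: [0.2, 0.6, -0.6]
finger_gap: 0.001
```

```bash
python3 look.py f;python3 -c "
from h import *
for n in ('scene','side'):
    im=ctrl.capture(n);save(n+'9',im)
    a=np.load(n+'0.npy')
    for l in ('bottle','tin','needle_case','dish'):
        print(n,l,[(r['p'],r['box']) for r in ctrl.cut_out(n,l)[:1]])
"
```

```text
pos [426.9 -71.9 364.1] F [ 0.19  0.62 -0.62] t 11.25 contact peg pos rel [-148.2   53. ] rad 157.4 cw deg 68.1 yaw -34.02
scene bottle [(0.6, [237.9, 209.7, 15.7, 32.6])]
scene tin [(0.74, [193.7, 277.9, 39.8, 41.3])]
scene needle_case [(0.86, [344.4, 296.5, 28.3, 54.2])]
scene dish [(0.7, [269.2, 293.0, 29.6, 37.1])]
side bottle [(0.89, [361.9, 191.2, 29.9, 68.7])]
side tin [(0.74, [332.4, 188.3, 12.7, 29.9])]
side needle_case [(0.87, [217.2, 234.1, 43.1, 29.9])]
side dish [(0.71, [268.2, 197.2, 24.5, 27.7])]
```

View pics/Lf.png

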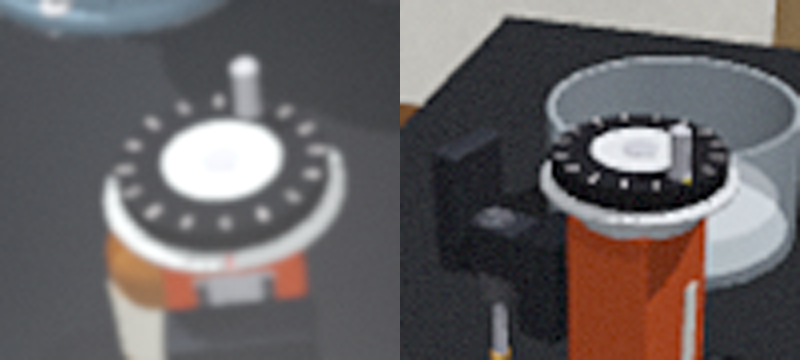

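View pics/scene9.png

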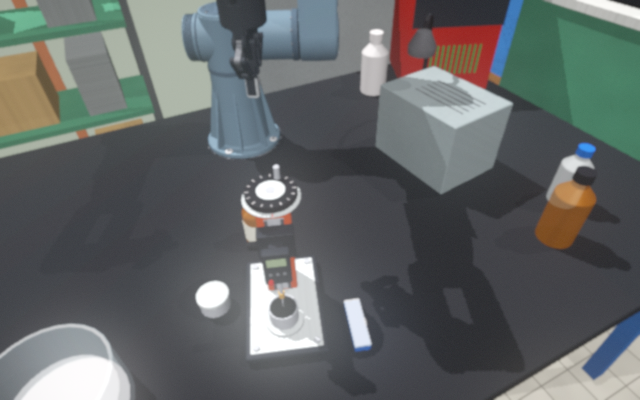

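```bash
python3 pegang.py 243 61 682 127; python3 -c "
from bench import ctrl
print(ctrl.finish_job())"
```

```text
scene [557.  -88.6 290. ] 35.6 cw 88.7
side [557.7 -91.9 290. ] 33.0 cw 85.2
the job is handed in; nothing more can be done
None
```

I pushed the feed dial four clicks clockwise, left it resting there, and handed the job in at about 11.5 s. I used the side of the shut fingertips, one click at a time, and never took hold of the peg or dial. After the fourth click I backed the finger off the peg and lifted it clear.

**Dial position:** The last pictures put the peg 88.7° (scene camera) and 85.2° (side camera) round from its start, against 90° for four clicks. Both are inside the 84–96° window, though the side reading is close to its lower edge. In the scene picture the peg stands at the place of the fourth mark from where it started.

**Jumps:** The dial jumped ahead of the finger by itself at each of the four clicks. I measured about 24°, 46.5°, 69° and then 85–91° as it went. Two side readings, after the second and fourth clicks, were off because the finger partly hid the peg.

**Forces:** The readings stayed within the sensor noise of about 1 N, so contact was confirmed by the dial moving, not by force.

**Other things:** The tin, needle case and dish look unmoved in the scene picture taken afterwards. The detector boxes for those three and the bottle agree with the first pictures to a few pixels. Two boxes had no usable first reading to compare: the bottle in the scene view and the dish in the side view. The arm touched none of them.

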